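Line up the floating plate on an inlet block with a tapered pin

TASK

The plate on top of the inlet block has slipped out of line with the hole of the fixed flange hidden under it. Take the tapered pin from its stand and work it down through the plate and the flange until its collar sits flush on the plate, feeling your way gently and never ramming or forcing it (60 N would spoil the faces), then let go of it. Leave everything else on the bench where it is.

Things in the scene. Friction and masses are not known exactly. Their poses are not given: they have to be found in the camera images.
- pin: Steel alignment pin, upright in the stand at the start, loose, 0.14 kg, 94 mm tall. Origin: centre of its flat tip (lowest point); z up along the pin. From the tip: taper from 12 mm diameter to 17 mm diameter over the first 30 mm, then straight 17 mm up to 48 mm; collar 30 mm diameter from 48 to 54 mm; plain round head 20 mm diameter from 54 to 94 mm, which is the part to grip.
- stand: Grey plastic block 70 x 70 x 56 mm, fixed to the bench, with one upright 21 mm through hole at its centre in which the pin hangs by its collar (tip 8 mm over the bench). Origin: centre of its underside.
- inlet: White hollow block, fixed to the bench: housing 150 x 120 mm, 40 mm high, on a thin 190 x 140 mm foot, a pipe stub on its +x side. Origin: centre of its underside, x and y along its sides. It carries the flange and, on top, the floating plate. Two screw heads (16 mm diameter, at x = 0, y = +42 and -42 mm in its frame) stand up to 68 mm above the bench. Empty inside, down to the bench.
- flange_axis (a point): Point on the inlet's axis, 50 mm above the bench, at the upper face of the eccentric steel flange under the plate (56 mm square, 12 mm thick). Its round 18 mm through hole (1 mm edge chamfer) has its centre 8 mm from this point, in a direction that differs each time, is not measured and must be felt; a part of it may show through the plate's hole. The flange is bolted fast.
- plate_hole (a point): Centre of the round 18 mm through hole (1 mm edge chamfer) in the floating aluminium plate, at its upper face, 61 mm above the bench. At the start it is up to 4 mm off the inlet's axis along the inlet's x and y, independent of the flange. With the pin home, the collar's underside is at this height, so the tip is 13 mm above the bench.
- plate: The floating aluminium plate, 110 x 104 mm, 10 mm thick, from 51 to 61 mm above the bench. Origin: below the hole's centre, at bench height; axes as the inlet's. It does not turn or lift; it slides level up to 12 mm either way from the inlet's axis along x and y against a stiff drag of about 3 N along each, and stays where it is left.
- dowel: Bystander: a straight 16 mm steel dowel with a 22 mm head, 50 mm tall, standing on the bench. Not the pin. Origin under its foot.
- wrench: Bystander: 150 mm wrench lying on the bench. Origin under its middle.
- driver: Bystander: 190 mm screwdriver lying on the bench. Origin under its middle.
- gasket: Bystander: flat copper ring, 48 mm outside, 6 mm thick, lying on the bench. Origin: centre of its underside.
- parts_tray: Bystander: open aluminium tray 100 x 140 x 30 mm. Origin: centre of its underside.
- vial_jar: Bystander: amber glass jar 50 mm diameter, 70 mm tall. Origin: centre of its underside.
- weight: Bystander: brass cylinder 40 mm diameter, 35 mm tall. Origin: centre of its underside.
Mind the look-alikes: they are no part of the job. Leave any orange look-alike of the pin alone.

How it is judged:
On the way, in this order (a step that is already met when the one before it is completed fails the run):
1. the pin is lifted clear out of the stand (z of pin in the frame of stand above 0.058 m), for 0.1 s.
2. the pin's tip is down through the plate and inside the flange's hole (z of pin in the frame of inlet below 0.045 m and horizontal distance between pin and inlet below 0.014 m and angle between pin's own z axis and vertical below 0.25 rad), for 0.1 s.
At the end, for the whole second after the job is handed in: The pin stands upright (within 0.05 rad) through plate and flange, its collar flush on the plate (tip 10 to 15 mm above the bench, nominally 13), within 2 mm of the centre of the plate's hole, at rest and released (z of pin in the frame of inlet between 0.01 and 0.015 m and horizontal distance between pin and plate_hole below 0.002 m and angle between pin's own z axis and vertical below 0.05 rad and linear speed of pin below 0.01 m/s); the robot touches nothing.
It fails at once if the pin is pushed against the inlet, its flange or its plate with more than 60 N (contact force between pin and inlet above 60 N).
It fails at once if a bystander is moved more than 20 mm (distance of any of dowel, wrench, driver, gasket, parts_tray, vial_jar, weight from where it was at the start of the episode above 0.02 m).
It also fails if it takes over 69 s, if anything falls off the work surface, if the arm or the gripper's body presses on something with over 40 N, if the wrist force passes 120 N, or if a joint passes its speed limit or range.

ROBOT

A 6-joint arm with a two-finger parallel gripper is mounted at the origin on the work surface. World frame = base frame: x ahead of the robot, y to its left, z up, the work surface at z = 0. Lengths are in m, angles in rad, forces in N, time in s.
With the tool pointing down it reaches from about 0.25 to 0.85 m from the base axis. Payload 12.5 kg.
Tool frame: the origin (TCP) lies at the very end of the fingers, on their centre line; the grasp point (between the pads) lies 19 mm behind it; z points along the fingers, y is the direction in which the jaws open and shut (so a half turn about z gives the same grasp; the last joint's range is limited). The gripper opens to 93 mm and grips with 3 to 60 N. Pads are 15 mm wide; open, the fingers measure 128 mm over their backs; the gripper's body (75 mm by 188 mm) begins 65 mm behind the grasp point.
Start: joints at [-1.272, 0.351, 1.652, -0, 1.139, -0.085], TCP at [0.206, -0.51, 0.219] pointing down, gripper open.
Joint ranges: [-2.75, 2.75], [-0.79, 2.1], [0.01, 2.65], [-1.57, 4.71], [0.07, 3.14], [-2.87, 2.87]. Speed limits (rad/s): [2.22, 2.22, 2.79, 3.14, 3.14, 3.14].

INTERFACE

Orientations are given as a unit quaternion [x, y, z, w].
In Python, from station import bot gives the robot as it stands. The module is installed in compiled form; this text tells all that it offers.
- The arm moves only by the tool carry_out, never from a script. Its argument "motion" is a list of rows, each a list of 5 numbers: the closure in counts, from 0 (fully open) to 255 (shut), then the shift along the tool's x, y, z in m, then the turn about the tool's z in degrees. In form: [[grip, dx, dy, dz, turn], ...]. A call has 1 to 20 rows; each row shifts and turns the commanded pose from where the row before left it, along the tool's axes as they then stand; what a row does not reach is not made up. A row lasts 1/10 s, in which the tool goes at most 50 mm and 8.59 degrees, less where a joint would pass 70% of its speed; a pose out of reach is approached as far as the arm can. A call is refused whole if a number of a shift passes 0.05 or a number of a turn 8.59, either way. A call with a gripper value outside its range is refused whole. The fingers move at their own pace and stop on an object; "squeeze" is the grip in N (left out, the last holds). Time passes only in rows, so rows that do not move let the fingers close. It gives the time, the measured TCP pose, the force and the opening at its end, in the units of the state.
- bot.get_obs(): the state, without advancing time (a new reading comes with each control period).
- bot.camera(name): name is "scene" or "top" or "wrist"; returns (picture, depth): 480x640x3 uint8, blue, green, red; 480x640 float32, m along the optical axis (not along the pixel's ray), 0 where there is no reading.
- bot.get_calibration(name): a dict with "mtx" (3x3 intrinsics, pixels), "R" (3x3) and "t" (3): a world point X has camera coordinates R X + t. Camera axes: x right, y down, z forward; pixel columns grow to the right and rows downward; lengths in m; the calibration is good to about 2 mm. A picture is of the moment at which its call begins: read the wrist's pose just before it. get_calibration takes no time and is no camera call; for the wrist camera it gives the pose at the moment of the call.
- bot.hand_in(): hands the job in, once; it reports no verdict.
The state is a dict: "time": time; "joint_positions": joint angles; "qd": joint speeds; "effort": joint torques, N m; "eef_pos": TCP position; "eef_rot": TCP orientation; "force": force on the tool from outside, world axes, zero at the start; "ft_torque": the same for the moment, N m; "opening": opening from 0.0 (shut) to 1.0 (fully open).
Only numpy, scipy, OpenCV 4.12 (cv2) and the standard library are available. Lean on these libraries where they do the work, as an engineer would, in place of code of your own. Each camera call takes 0.05 s, during which the arm holds its last target.

## Working session

There is one attempt and no reset: what is moved stays moved. The work goes in short steps, Python scripts to look and compute and a tool call to move; the robot and the scene stay as the last step left them, time stands still between calls to the robot, and variables do not carry over. Pictures are saved under pics/ and viewed, and the job is handed in when it is done.

Besides the shell and the picture viewer there is one more tool, called by a JSON object that holds its "api" and its "payload", one argument or row to a line. carry_out: Moves the arm, as the interface text tells. Its arguments: {"type":"object","properties":{"motion":{"type":"array"},"squeeze":{"type":"number"}},"required":["motion"]}

```bash
ls; mkdir -p pics; python3 - <<'E'
from station import bot
import cv2,numpy as np
o=bot.get_obs()
for k,v in o.items(): print(k,np.round(v,4))
for n in ["scene","top"]:
    im,d=bot.camera(n); c=bot.get_calibration(n)
    cv2.imwrite(f"pics/{n}0.png",im); np.savez(f"{n}0.npz",im=im,d=d,**c)
    print(n,c)
E
```

```text
pics
time 0.0
joint_positions [-1.2716  0.3512  1.6524 -0.      1.1391 -0.0845]
qd [-0.0011  0.0003  0.0001 -0.0012 -0.0004  0.0009]
effort [ 3.00000e-04 -4.97319e+01 -2.85256e+01  7.00000e-02  2.57000e-02
 -1.00000e-04]
eef_pos [ 0.2059 -0.5096  0.2181]
eef_rot [ 9.816e-01  1.907e-01 -1.000e-04 -6.000e-04]
force [ 0.1548  0.0916 -0.2051]
ft_torque [ 0.0383 -0.005   0.0008]
opening 0.9996
scene {'mtx': array([[436.09156843,   0.        , 323.34951794],
       [  0.        , 436.09156843, 236.89450534],
       [  0.        ,   0.        ,   1.        ]]), 'R': array([[-0.36481692,  0.93107689,  0.00210919],
       [ 0.76283858,  0.30019466, -0.57267833],
       [-0.53384073, -0.20731377, -0.81977746]]), 't': array([ 0.22583587, -0.42137321,  1.24929279])}
top {'mtx': array([[436.27444122,   0.        , 316.84223473],
       [  0.        , 436.27444122, 243.32323273],
       [  0.        ,   0.        ,   1.        ]]), 'R': array([[-0.00684865, -0.99996188, -0.00541665],
       [-0.98805699,  0.00760078, -0.15390134],
       [ 0.15393664,  0.00429794, -0.98807137]]), 't': array([0.02329313, 0.60622272, 0.96136956])}
```

View pics/scene0.png

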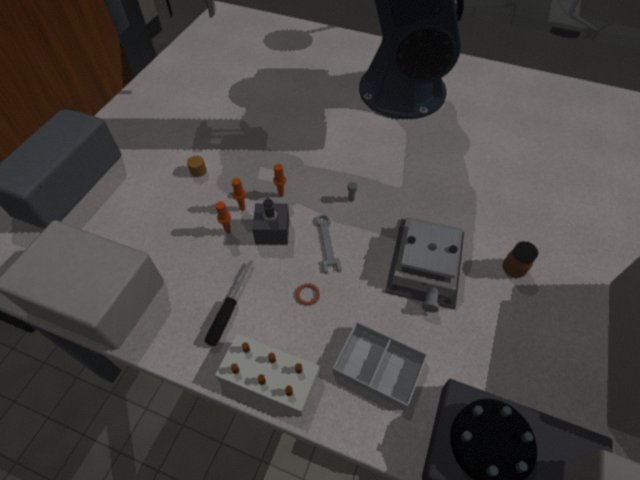

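View pics/top0.png

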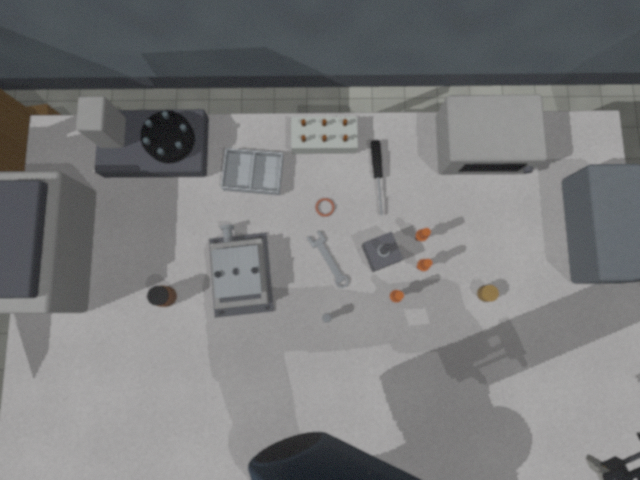

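Candidates for the pin: the grey one in the stand at scene (268,207) / top (384,250). The orange look-alikes are at scene (222,215), (239,190), (280,178), and the grey dowel at scene (351,190). I pick the one in the stand and check it in a crop.

```bash
cat > h.py <<'E'
import numpy as np,cv2
def ray(c,u,v,z):
    K=c['mtx'];R=c['R'];t=c['t']
    C=-R.T@t; d=R.T@np.linalg.inv(K)@np.array([u,v,1.0]); return C+d*(z-C[2])/d[2]
def proj(c,X):
    p=c['mtx']@(c['R']@np.array(X)+c['t']); return p[:2]/p[2]
E
python3 - <<'E'
import numpy as np,cv2
s=np.load('scene0.npz');t=np.load('top0.npz')
a=cv2.resize(s['im'][160:250,195:315],None,fx=5,fy=5,interpolation=cv2.INTER_CUBIC)
b=cv2.resize(t['im'][215:310,340:500],None,fx=5,fy=5,interpolation=cv2.INTER_CUBIC)
c=cv2.resize(t['im'][215:325,195:285],None,fx=5,fy=5,interpolation=cv2.INTER_CUBIC)
for n,i in (('a',a),('b',b),('c',c)): cv2.imwrite(f'pics/crop_{n}.png',i)
E
```

```text
(no output)
```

View pics/crop_a.png

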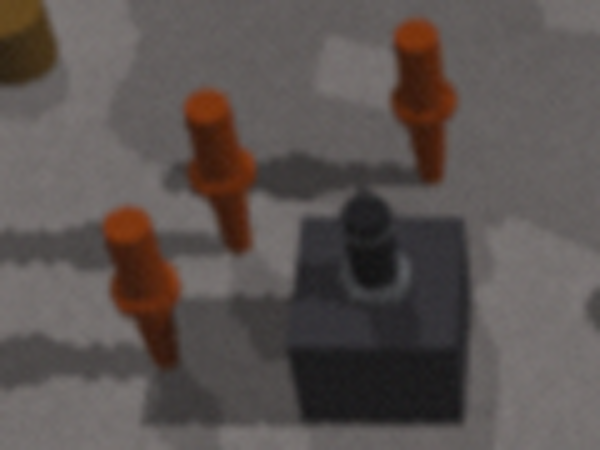

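View pics/crop_b.png

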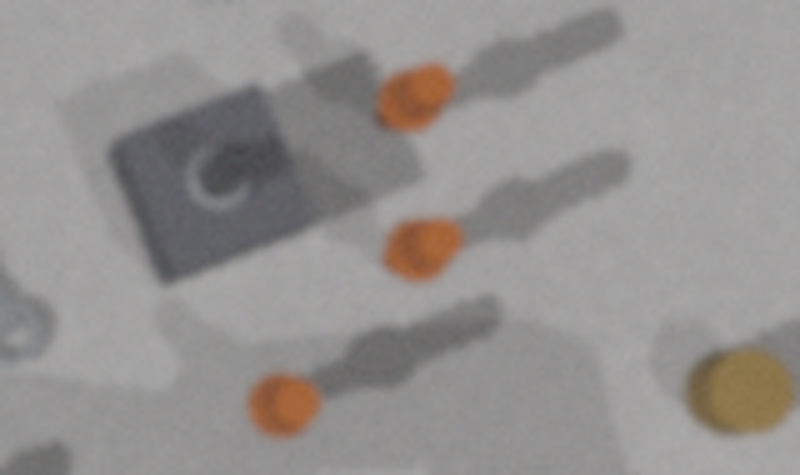

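View pics/crop_c.png

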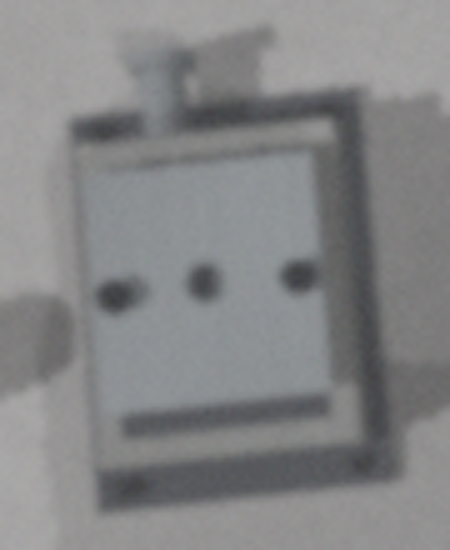

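```bash
python3 - <<'E'
import numpy as np
from h import *
s=np.load('scene0.npz');t=np.load('top0.npz')
def B(x,y):return 340+x/5-.4,215+y/5-.4
def A(x,y):return 195+x/5-.4,160+y/5-.4
def Cc(x,y):return 195+x/5-.4,215+y/5-.4
print('collar top',ray(t,*B(218,177),.062)[:2]); print('head scene',ray(s,*A(368,213),.102)[:2],'collar scene',ray(s,*A(377,275),.062)[:2])
print('stand top corners',[ray(t,*B(*p),.056)[:2].round(3) for p in((110,148),(258,88),(318,222),(168,282))])
for p in((415,95),(423,248),(285,405)): print('orange',ray(t,*B(*p),.07)[:2].round(3))
print('screws',ray(t,*Cc(116,296),.068)[:2],ray(t,*Cc(298,276),.068)[:2],'hole',ray(t,*Cc(203,282),.061)[:2])
print('plate corners',[ray(t,*Cc(*p),.061)[:2].round(3) for p in((82,172),(312,150),(330,394),(102,416))])
for n,p in dict(jar=(162,296),wrench1=(318,240),wrench2=(343,281),dowel=(328,318)).items(): print(n,ray(t,*p,.03)[:2].round(3))
E
python3 - <<'E'
from station import bot
import cv2,numpy as np
im,d=bot.camera('wrist');c=bot.get_calibration('wrist');cv2.imwrite('pics/w0.png',im)
R=c['R'];print(-R.T@c['t'],R,c['mtx'])
E
```

```text
collar top [ 0.58754644 -0.13164979]
head scene [ 0.58900772 -0.13131481] collar scene [ 0.58957049 -0.13138014]
stand top corners [array([ 0.602, -0.084]), array([ 0.63 , -0.152]), array([ 0.567, -0.177]), array([ 0.541, -0.108])]
orange [ 0.623 -0.221]
orange [ 0.554 -0.221]
orange [ 0.484 -0.157]
screws [0.53569097 0.24121636] [0.5440785  0.15971944] hole [0.54234357 0.20367009]
plate corners [array([0.593, 0.26 ]), array([0.602, 0.155]), array([0.492, 0.146]), array([0.483, 0.248])]
jar [0.489 0.378]
wrench1 [0.617 0.016]
wrench2 [ 0.52  -0.041]
dowel [ 0.436 -0.005]
[ 0.2737467  -0.4820154   0.38468346] [[ 0.37582438 -0.92669025 -0.00110442]
 [-0.8946017  -0.36312108  0.26044362]
 [-0.2417516  -0.09689305 -0.96548843]] [[399.10179595   0.         314.91169399]
 [  0.         399.10179595 241.95939135]
 [  0.           0.           1.        ]]
```

View pics/w0.png

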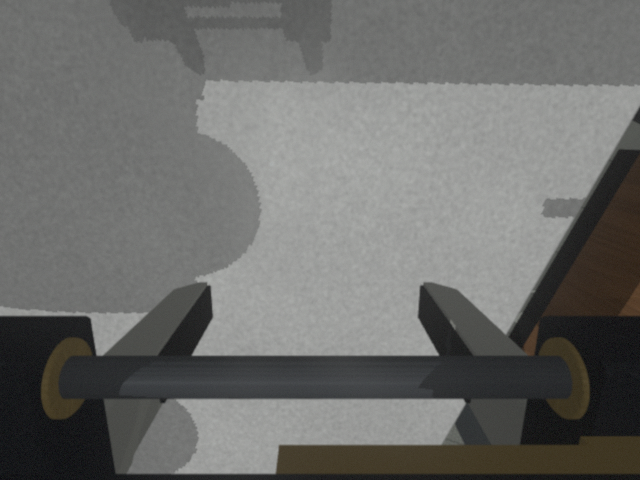

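The crops confirm it: a dark steel pin with a light collar sits in the stand at top (384,250). The hole on the inlet plate is at top (235.6,271.4). Now I plan the approach.

```bash
cat >> h.py <<'E'
from scipy.spatial.transform import Rotation as Ro
def delta(o,target):
    R=Ro.from_quat(o['eef_rot']).as_matrix()
    return R.T@(np.array(target)-np.array(o['eef_pos']))
def yaw(o):
    R=Ro.from_quat(o['eef_rot']).as_matrix(); return np.arctan2(R[1,0],R[0,0])
E
python3 - <<'E'
from station import bot
from h import *
o=bot.get_obs()
d=delta(o,[.588,-.1315,.19]);print(d,d/14,np.degrees(yaw(o)))
E
```

```text
[ 0.49594248 -0.20761877  0.02844362] [ 0.03542446 -0.01482991  0.00203169] 21.99197928530116
```

{"api": "carry_out", "payload": {
  "motion": [
    [60,0.035,-0.0148,0.002,0],
    [60,0.035,-0.0148,0.002,0],
    [60,0.035,-0.0148,0.002,0],
    [60,0.035,-0.0148,0.002,0],
    [60,0.035,-0.0148,0.002,0],
    [60,0.035,-0.0148,0.002,0],
    [60,0.035,-0.0148,0.002,0],
    [60,0.035,-0.0148,0.002,0],
    [60,0.035,-0.0148,0.002,0],
    [60,0.035,-0.0148,0.002,0],
    [60,0.035,-0.0148,0.002,0],
    [60,0.035,-0.0148,0.002,0],
    [60,0.035,-0.0148,0.002,0],
    [60,0.035,-0.0148,0.002,0],
    [60,0,0,0,0],
    [60,0,0,0,0]
  ]
}}

```text
time: 1.75
eef_pos: [0.5826, -0.1339, 0.1901]
eef_rot: [0.982, 0.191, -0.001, -0.0]
force: [-0.0, -0.8, -0.6]
opening: 0.768
```

```bash
cat > look.py <<'E'
import sys
from station import bot
from h import *
def look(n):
    o=bot.get_obs(); c=bot.get_calibration('wrist'); im,d=bot.camera('wrist')
    cv2.imwrite(f'pics/{n}.png',im); np.savez(n+'.npz',im=im,d=d,**c)
    print({k:np.round(o[k],4) for k in('time','eef_pos','force','ft_torque','opening')},'yaw',np.degrees(yaw(o)))
    return o,c,im,d
if __name__=='__main__': look(sys.argv[1])
E
python3 look.py w1
```

```text
{'time': np.float64(1.75), 'eef_pos': array([ 0.5826, -0.1339,  0.1901]), 'force': array([-0.0355, -0.8108, -0.5949]), 'ft_torque': array([-0.0411,  0.0144, -0.0152]), 'opening': np.float64(0.7684)} yaw 22.06873599457388
```

View pics/w1.png

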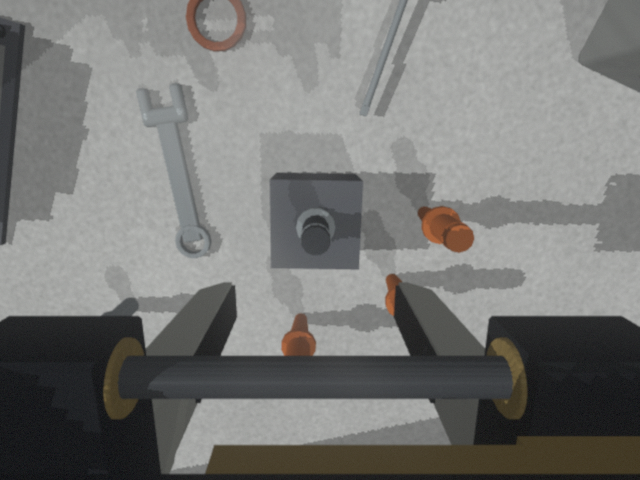

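The picture shows the pin head at (316,238), the collar around (315,226), and the stand squarely aligned with the tool.

```bash
python3 - <<'E'
from station import bot
from h import *
c=np.load('w1.npz');im=c['im'];d=c['d']
crop=cv2.resize(im[170:280,260:380],None,fx=5,fy=5,interpolation=cv2.INTER_CUBIC);cv2.imwrite('pics/w1c.png',crop)
print(np.round(d[234:244:3,306:328:3],3))
for p,z in(((316,240),.102),((315.5,224),.062)): print(ray(c,*p,z))
print([ray(c,*p,.056)[:2].round(4) for p in((270,179),(362,179),(360,268),(271,268))])
E
```

```text
[[0.263 0.262 0.262 0.262 0.262 0.262 0.262 0.263]
 [0.261 0.263 0.261 0.263 0.263 0.262 0.262 0.262]
 [0.263 0.263 0.263 0.263 0.263 0.263 0.263 0.264]
 [0.264 0.264 0.264 0.262 0.263 0.264 0.263 0.264]]
[ 0.58818698 -0.13193572  0.102     ]
[ 0.58981496 -0.13094512  0.062     ]
[array([ 0.6076, -0.0869]), array([ 0.6336, -0.1507]), array([ 0.5688, -0.1777]), array([ 0.5421, -0.1122])]
```

View pics/w1c.png

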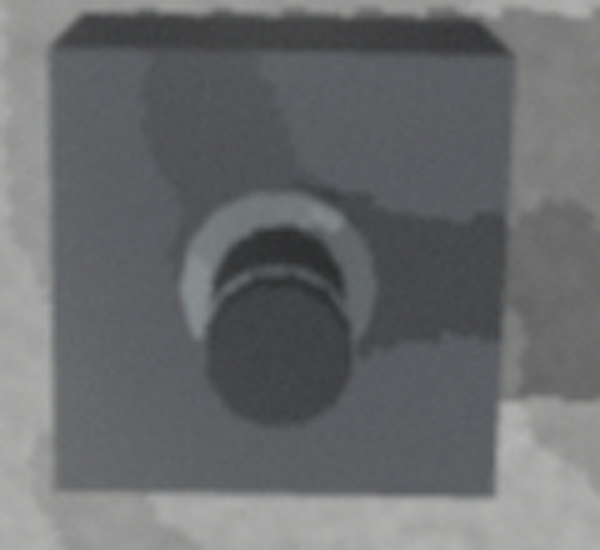

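```bash
python3 - <<'E'
from station import bot
from h import *
o=bot.get_obs(); print(delta(o,[.5884,-.1318,.069]))
E
```

```text
[ 0.00682085 -0.00019093  0.12130042]
```

{"api": "carry_out", "payload": {
  "motion": [
    [60,0.0068,-0.0002,0,0],
    [60,0,0,0.02,0],
    [60,0,0,0.02,0],
    [60,0,0,0.02,0],
    [60,0,0,0.02,0],
    [60,0,0,0.02,0],
    [60,0,0,0.0205,0],
    [60,0,0,0,0],
    [60,0,0,0,0],
    [60,0,0,0,0]
  ]
}}

```text
time: 2.8
eef_pos: [0.5896, -0.1321, 0.0715]
eef_rot: [0.982, 0.191, 0.001, 0.0]
force: [-0.1, 0.4, 0.6]
opening: 0.76
```

```bash
python3 look.py w2
```

```text
{'time': np.float64(2.8), 'eef_pos': array([ 0.5896, -0.1321,  0.0715]), 'force': array([-0.1362,  0.4255,  0.5944]), 'ft_torque': array([ 0.023 , -0.0079, -0.0047]), 'opening': np.float64(0.7605)} yaw 21.965406361830325
```

View pics/w2.png

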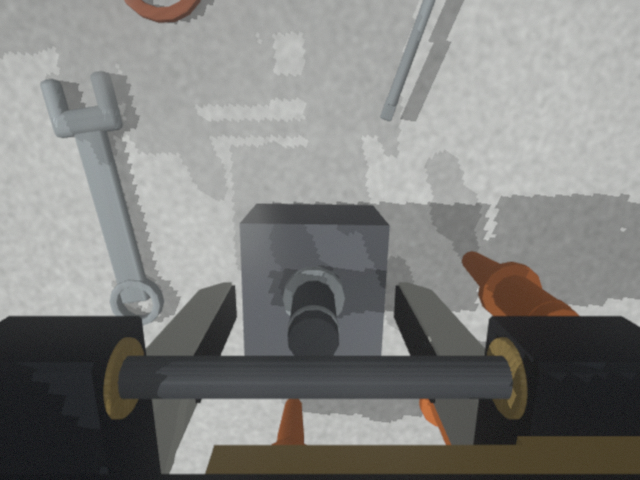

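The pin head sits between the fingers at (314,335), centred. I close on it.

{"api": "carry_out", "payload": {
  "motion": [
    [255,-0.001,0,0.001,0],
    [255,0,0,0,0],
    [255,0,0,0,0],
    [255,0,0,0,0],
    [255,0,0,0,0],
    [255,0,0,0,0],
    [255,0,0,0,0],
    [255,0,0,0,0]
  ],
  "squeeze": 35
}}

```text
time: 3.65
eef_pos: [0.588, -0.132, 0.0691]
eef_rot: [0.982, 0.191, -0.0, -0.0]
force: [-0.2, 0.2, 0.1]
opening: 0.21
```

{"api": "carry_out", "payload": {
  "motion": [
    [255,0,0,-0.01,0],
    [255,0,0,-0.02,0],
    [255,0,0,-0.02,0],
    [255,0,0,-0.02,0],
    [255,0,0,-0.02,0],
    [255,0,0,-0.02,0],
    [255,0,0,-0.02,0],
    [255,0,0,-0.01,0],
    [255,0,0,0,0],
    [255,0,0,0,0]
  ]
}}

```text
time: 4.65
eef_pos: [0.5877, -0.1319, 0.2085]
eef_rot: [0.982, 0.191, -0.0, -0.0]
force: [0.0, -1.0, -2.4]
opening: 0.208
```

```bash
python3 - <<'E'
from station import bot
from look import *
o,c,im,d=look('w3')
D=delta(o,[.5423,.2037-.0,.215]);print(D)
E
```

```text
{'time': np.float64(4.65), 'eef_pos': array([ 0.5877, -0.1319,  0.2085]), 'force': array([ 0.0349, -1.0195, -2.4072]), 'ft_torque': array([ 0.0487,  0.0218, -0.0342]), 'opening': np.float64(0.2076)} yaw 21.9870004225574
[ 0.08357079 -0.32820331 -0.00639797]
```

View pics/w3.png

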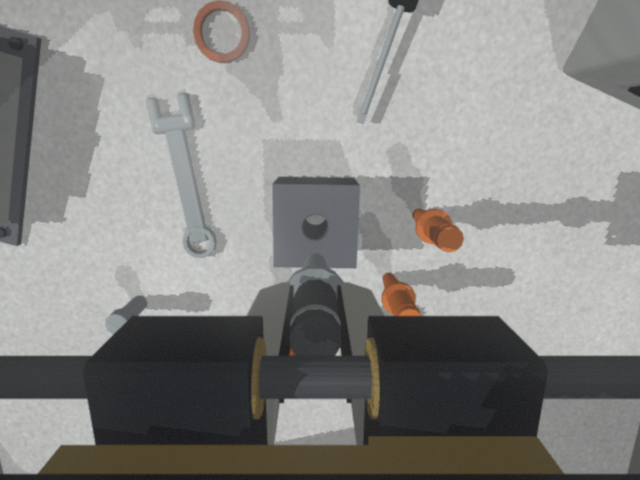

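```bash
python3 - <<'E'
from station import bot
from h import *
o=bot.get_obs()
D=delta(o,[.4697,.1967,.155]);print(D,D/12)
E
```

```text
[ 0.01384164 -0.34873286  0.05342545] [ 0.00115347 -0.02906107  0.00445212]
```

{"api": "carry_out", "payload": {
  "motion": [
    [255,0.0012,-0.015,0,0],
    [255,0.0012,-0.03,0,0],
    [255,0.0012,-0.03,0,0],
    [255,0.0012,-0.03,0,0],
    [255,0.0012,-0.03,0,0],
    [255,0.0012,-0.03,0,0],
    [255,0.0012,-0.03,0,0],
    [255,0.0012,-0.03,0,0],
    [255,0.0012,-0.03,0,0],
    [255,0.0012,-0.03,0,0],
    [255,0.0012,-0.03,0,0],
    [255,0.0012,-0.03,0,0],
    [255,0,-0.004,0.01,5.5],
    [255,0,0,0.02,5.5],
    [255,0,0,0.02,5.5],
    [255,0,0,0.003,0],
    [255,0,0,0,0],
    [255,0,0,0,0]
  ]
}}

```text
time: 6.5
eef_pos: [0.4709, 0.1972, 0.1569]
eef_rot: [0.999, 0.049, 0.0, -0.0]
force: [-0.4, -0.2, -1.5]
opening: 0.21
```

```bash
python3 look.py w4
```

```text
{'time': np.float64(6.5), 'eef_pos': array([0.4709, 0.1972, 0.1569]), 'force': array([-0.4343, -0.1856, -1.4945]), 'ft_torque': array([-0.0346,  0.0097,  0.0025]), 'opening': np.float64(0.2099)} yaw 5.613016177907742
```

View pics/w4.png

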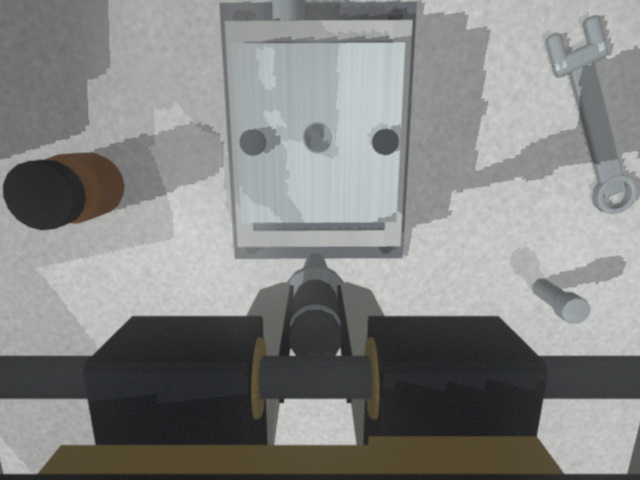

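```bash
python3 - <<'E'
from h import *
c=np.load('w4.npz');im=c['im'];d=c['d']
crop=im[105:170,230:410]
crop=cv2.resize(crop,None,fx=4.4,fy=4.4,interpolation=cv2.INTER_CUBIC);crop=cv2.normalize(crop,None,0,255,cv2.NORM_MINMAX)
cv2.imwrite('pics/w4c.png',crop)
k=cv2.resize(im[117:157,297:337],None,fx=14,fy=14,interpolation=cv2.INTER_CUBIC);k=cv2.normalize(k,None,0,255,cv2.NORM_MINMAX);cv2.imwrite('pics/w4h.png',k)
print((d[119:155:2,299:337:2]*1000).astype(int))
E
```

```text
[[249 251 250 251 250   0 251 250 250 249 251 250 251 249 251 249 250 250
  250]
 [250 251 251 249 250 250 250 250 251 251 250 250 251 251 251 250 251 249
  250]
 [251 252 252 250 251 250 252 251 303 301 263 260 250 252 251 251 251 251
  251]
 [252 252 252 252 251 253 303 304 304 305 303 261 261 262 252 251 251 251
  251]
 [251 251 252 251 252 303 305 303 304 303 304 263 263 263 262 252 251 251
  251]
 [253 252 251 252 305 306 305 305 305 304 303 304 263 263 263 262 253 252
  252]
 [253 252 252 255 305 304 306 305 306 307 306 304 262 262 262 261 252 252
  251]
 [251 252 253 305 306 306 306 305 305 307 306 305 263 264 262 263 259 253
  254]
 [253 252 253 307 305 306 305 305 306 306 307 306 264 264 263 262 263 252
  253]
 [252 253 254 307 306 306 306 307 305 305 306 307 263 264 263 263 263 254
  253]
 [253 253 253 307 306 307 308 307 306 306 308 265 263 264 264 264 264 254
  252]
 [253 253 254 307 308 307 307 307 308 307 307 265 266 263 267 264 257 253
  255]
 [253 255 255 254 308 307 309 308 307 308 265 264 265 265 264 265 256 254
  255]
 [255 256 254 255 308 307 308 308 308 266 265 265 266 265 264 259 255 254
  255]
 [256 255 254 255 255 271 268 266 265 265 265 265 266 266 264 255 254 254
  254]
 [255 256 254 254 254 257 265 266 265 264 266 265 266 260 254 256 255 254
  254]
 [256 255 256 255 255 255 255 256 257 259 260 257 256 255 256 256 256 256
  255]
 [256 255 255 257 256 257 255 254 256 255 256 256 255 255 257 255 255 254
  256]]
```

View pics/w4c.png

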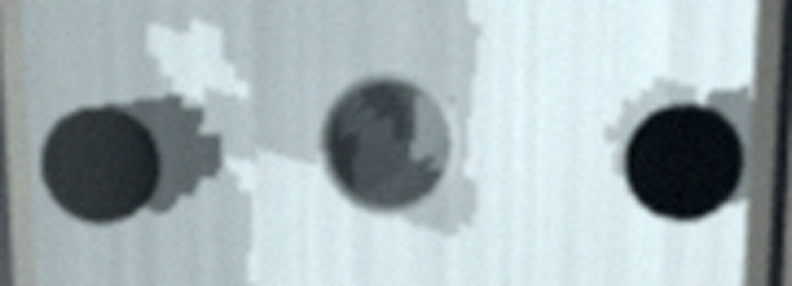

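View pics/w4h.png

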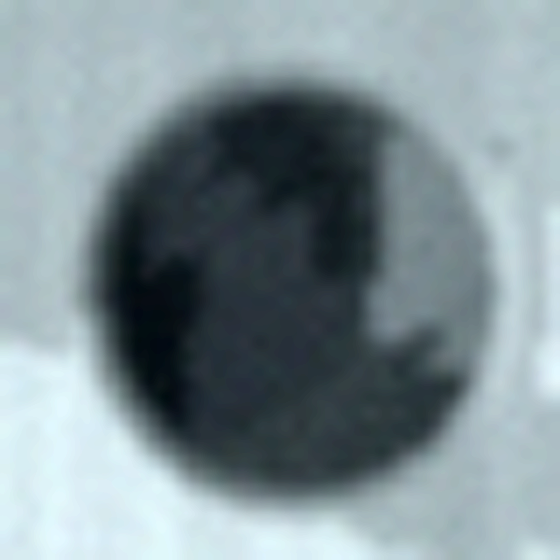

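```bash
python3 - <<'E'
from h import *
from scipy.optimize import least_squares
c=np.load('w4.npz');d=c['d']*1000;im=c['im']
print('cam',-c['R'].T@c['t'])
# plate hole: fit
g=cv2.cvtColor(im,cv2.COLOR_BGR2GRAY)
m=np.zeros(d.shape,bool)
sub=np.zeros(d.shape,bool);sub[112:160,292:342]=True
hole=sub&(d>258.5+(np.arange(480)[:,None]-137)*.15)
hm=hole.astype(np.uint8);deep=(sub&(d>288)).astype(np.uint8)
cs,_=cv2.findContours(hm,cv2.RETR_EXTERNAL,cv2.CHAIN_APPROX_NONE);k=max(cs,key=cv2.contourArea)
print('hole ellipse',cv2.minEnclosingCircle(k),cv2.fitEllipse(k))
cen,r=cv2.minEnclosingCircle(k)
P=ray(c,*cv2.fitEllipse(k)[0],.0605);print('plate hole world',P)
# flange boundary
pts=[]
for v in range(112,160):
  for u in range(292,341):
    for du,dv in((1,0),(-1,0),(0,1),(0,-1)):
      a=d[v,u];b=d[v+dv,u+du]
      if a>288 and 259+(v-137)*.15<b<285 and b>0:
        # flange pixel should not be near-plate: require next one also flange depth
        b2=d[v+2*dv,u+2*du]
        if 259+(v-137)*.15<b2<285: pts.append(ray(c,u+du/2,v+dv/2,.049)[:2])
pts=np.array(pts);print(len(pts))
for fix in(.009,None):
  f=(lambda p:np.hypot(*(pts-p[:2]).T)-.009) if fix else (lambda p:np.hypot(*(pts-p[:2]).T)-p[2])
  s=least_squares(f,list(P[:2]+[.003,.005])+([] if fix else [.009]),loss='soft_l1',f_scale=.0005);print(s.x,np.sqrt(np.mean(s.fun**2)))
# screws
for x0,x1 in((235,275),(365,402)):
  q=np.zeros_like(g);q[122:162,x0:x1]=(g[122:162,x0:x1]<70)
  cs,_=cv2.findContours(q,cv2.RETR_EXTERNAL,cv2.CHAIN_APPROX_NONE);k=max(cs,key=cv2.contourArea);e=cv2.fitEllipse(k);print(e,ray(c,*e[0],.068))
E
```

```text
cam [0.5434839  0.20498765 0.32337966]
hole ellipse ((317.5, 136.7857208251953), 14.223183631896973) ((317.70428466796875, 136.70077514648438), (26.785297393798828, 27.609859466552734), 178.5959930419922)
plate hole world [0.54233722 0.20333444 0.0605    ]
39
[0.54401076 0.20984503] 0.00013225374091709846
[0.54397036 0.20965384 0.00883657] 0.0001275594055945654Traceback (most recent call last):
  File "<stdin>", line 32, in <module>
ValueError: max() iterable argument is empty
```

```bash
python3 - <<'E'
from station import bot
from h import *
c=np.load('w4.npz')
a,b=[ray(c,u-.4,v-.4,.068)[:2] for u,v in((253,142.0),(385.5,141.8))]
m=(a+b)/2;d=a-b;print(a,b,m,np.linalg.norm(d),np.degrees(np.arctan2(-d[0],d[1])))
F=np.array([.5440,.2097]);H=np.array([.5423,.2033]);print(F-m,np.linalg.norm(F-m),H-m,F-H)
# pin tip in wrist view
o=bot.get_obs();print(o['eef_pos'])
T=np.array(o['eef_pos']);T[2]-=.061;print(proj(c,T))
im=c['im'];k=cv2.resize(im[245:365,255:375],None,fx=5,fy=5,interpolation=cv2.INTER_CUBIC);cv2.imwrite('pics/w4p.png',k)
E
```

```text
[0.53543013 0.24329689] [0.54371876 0.16148631] [0.53957445 0.2023916 ] 0.0822293950124077 5.785174682816914
[0.00442555 0.0073084 ] 0.00854389893724446 [0.00272555 0.0009084 ] [0.0017 0.0064]
[0.47102817 0.19721731 0.15702076]
[316.16537111 260.86221821]
```

View pics/w4p.png

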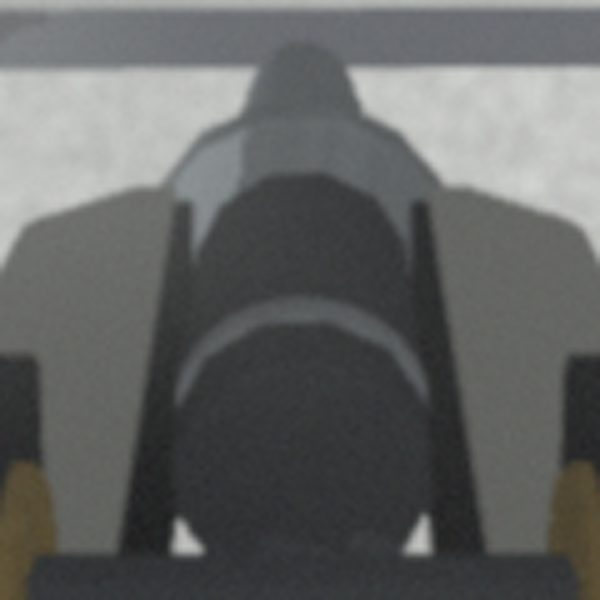

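```bash
python3 - <<'E'
from station import bot
from h import *
o=bot.get_obs()
print(delta(o,[.5430,.2030,.135]))
E
```

```text
[0.07216465 0.00125232 0.02211319]
```

{"api": "carry_out", "payload": {
  "motion": [
    [255,0.012,0.0002,0,0],
    [255,0.012,0.0002,0,0],
    [255,0.012,0.0002,0,0],
    [255,0.012,0.0002,0,0],
    [255,0.012,0.0002,0,0],
    [255,0.0122,0.0002,0,0],
    [255,0,0,0.01,0],
    [255,0,0,0.01,0],
    [255,0,0,0.002,0],
    [255,0,0,0,0],
    [255,0,0,0,0],
    [255,0,0,0,0]
  ],
  "squeeze": 50
}}

```text
time: 7.75
eef_pos: [0.5428, 0.2028, 0.1345]
eef_rot: [0.999, 0.048, 0.0, -0.0]
force: [-0.2, -0.6, -1.3]
opening: 0.207
```

```bash
python3 - <<'E'
from look import *
o,c,im,d=look('w5')
T=np.array(o['eef_pos']);T[2]-=.061;print(proj(c,T),proj(c,[.5423,.2033,.061]),delta(o,[.5430,.2030,.135]))
k=cv2.resize(im[235:345,255:375],None,fx=5,fy=5,interpolation=cv2.INTER_CUBIC);cv2.imwrite('pics/w5c.png',k)
im,d=bot.camera('top');cv2.imwrite('pics/t5c.png',cv2.resize(im[225:310,190:290],None,fx=6,fy=6,interpolation=cv2.INTER_CUBIC))
im,d=bot.camera('scene');cv2.imwrite('pics/s5c.png',cv2.resize(im[180:320,370:490],None,fx=4,fy=4,interpolation=cv2.INTER_CUBIC))
E
```

```text
{'time': np.float64(7.75), 'eef_pos': array([0.5428, 0.2028, 0.1345]), 'force': array([-0.1598, -0.5735, -1.2542]), 'ft_torque': array([ 0.057 ,  0.0335, -0.0142]), 'opening': np.float64(0.2065)} yaw 5.495644055925564
[316.07020568 260.99803424] [315.15373148 255.51955641] [ 0.0002569  -0.00018491 -0.00047201]
```

View pics/w5c.png

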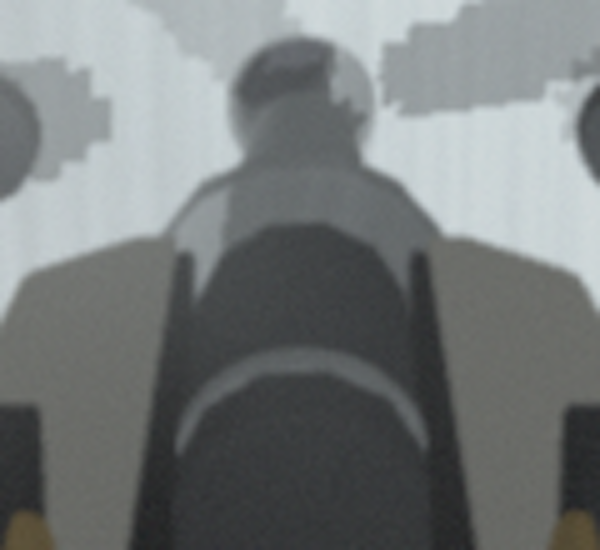

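View pics/s5c.png

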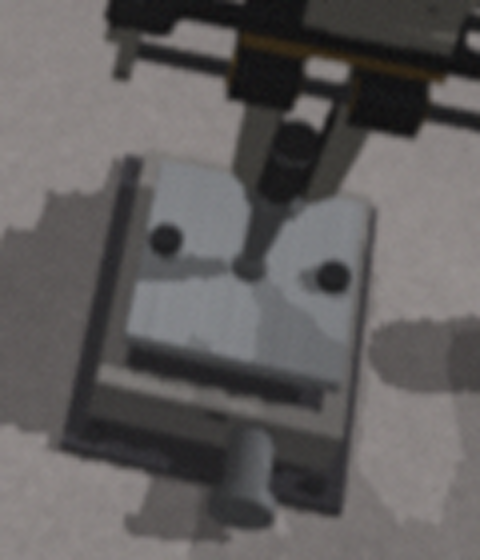

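{"api": "carry_out", "payload": {
  "motion": [
    [255,0.0003,0,0.004,0],
    [255,0,0,0.003,0],
    [255,0,0,0.002,0],
    [255,0,0,0.002,0],
    [255,0,0,0.001,0],
    [255,0,0,0.001,0],
    [255,0,0,0.001,0],
    [255,0,0,0,0]
  ]
}}

```text
time: 8.7
eef_pos: [0.543, 0.2027, 0.12]
eef_rot: [0.999, 0.048, -0.0, 0.0]
force: [0.5, 0.5, -1.1]
opening: 0.208
```

{"api": "carry_out", "payload": {
  "motion": [
    [255,0,0,0.001,0],
    [255,0,0,0.001,0],
    [255,0,0,0.001,0],
    [255,0,0,0.001,0],
    [255,0,0,0.0005,0],
    [255,0,0,0,0]
  ]
}}

```text
time: 9.3
eef_pos: [0.543, 0.2027, 0.1156]
eef_rot: [0.999, 0.048, -0.0, -0.0]
force: [0.3, -0.4, -2.0]
opening: 0.211
```

{"api": "carry_out", "payload": {
  "motion": [
    [255,0.0003,-0.0008,0,0],
    [255,0.0003,-0.0008,0,0],
    [255,0.0003,-0.0008,0,0],
    [255,0.0003,-0.0008,0,0],
    [255,0,0,0,0],
    [255,0,0,0,0]
  ]
}}

```text
time: 9.9
eef_pos: [0.5438, 0.2059, 0.1156]
eef_rot: [0.999, 0.048, -0.0, 0.0]
force: [-1.4, -3.2, -1.3]
opening: 0.21
```

{"api": "carry_out", "payload": {
  "motion": [
    [255,0.0003,-0.0008,0,0],
    [255,0.0003,-0.0008,0,0],
    [255,0.0003,-0.0008,0,0],
    [255,0.0002,-0.0006,0,0],
    [255,0,0,0,0],
    [255,0,0,0,0]
  ]
}}

```text
time: 10.5
eef_pos: [0.5446, 0.2092, 0.1156]
eef_rot: [0.999, 0.048, -0.0, -0.0]
force: [-4.1, -3.0, -0.5]
opening: 0.209
```

{"api": "carry_out", "payload": {
  "motion": [
    [255,0,0,0.001,0],
    [255,0,0,0.001,0],
    [255,0,0,0.001,0],
    [255,0,0,0.001,0],
    [255,0,0,0.001,0],
    [255,0,0,0.001,0],
    [255,0,0,0,0]
  ]
}}

```text
time: 11.2
eef_pos: [0.5446, 0.2091, 0.1094]
eef_rot: [0.999, 0.048, -0.0, 0.0]
force: [-1.5, -3.2, -0.3]
opening: 0.21
```

{"api": "carry_out", "payload": {
  "motion": [
    [255,0,0,0.001,0],
    [255,0,0,0.001,0],
    [255,0,0,0.001,0],
    [255,0,0,0.001,0],
    [255,0,0,0,0]
  ]
}}

```text
time: 11.7
eef_pos: [0.5446, 0.2091, 0.1054]
eef_rot: [0.999, 0.048, -0.0, 0.0]
force: [-2.2, -3.4, -1.4]
opening: 0.207
```

{"api": "carry_out", "payload": {
  "motion": [
    [255,0,0,0.0015,0],
    [255,0,0,0.0015,0],
    [255,0,0,0.0015,0],
    [255,0,0,0.0015,0],
    [255,0,0,0,0]
  ]
}}

```text
time: 12.2
eef_pos: [0.5446, 0.2091, 0.0993]
eef_rot: [0.999, 0.048, -0.0, 0.0]
force: [-2.2, -3.4, -1.8]
opening: 0.206
```

{"api": "carry_out", "payload": {
  "motion": [
    [255,0,0,0.001,0],
    [255,0,0,0.001,0],
    [255,0,0,0.001,0],
    [255,0,0,0,0]
  ]
}}

```text
time: 12.6
eef_pos: [0.5446, 0.2091, 0.0965]
eef_rot: [0.999, 0.048, -0.0, 0.0]
force: [-2.8, -3.3, -0.2]
opening: 0.205
```

{"api": "carry_out", "payload": {
  "motion": [
    [255,0,0,0.001,0],
    [255,0,0,0.001,0],
    [255,0,0,0.001,0],
    [255,0,0,0,0]
  ]
}}

```text
time: 13.0
eef_pos: [0.5446, 0.2091, 0.0934]
eef_rot: [0.999, 0.048, -0.0, 0.0]
force: [-2.6, -2.9, -0.5]
opening: 0.212
```

{"api": "carry_out", "payload": {
  "motion": [
    [255,0,0,0.001,0],
    [255,0,0,0.001,0],
    [255,0,0,0,0]
  ]
}}

```text
time: 13.3
eef_pos: [0.5446, 0.2091, 0.0914]
eef_rot: [0.999, 0.048, -0.0, 0.0]
force: [-2.3, -3.0, -1.1]
opening: 0.205
```

{"api": "carry_out", "payload": {
  "motion": [
    [255,0,0,0.001,0],
    [255,0,0,0.001,0],
    [255,0,0,0,0]
  ]
}}

```text
time: 13.6
eef_pos: [0.5446, 0.2091, 0.0894]
eef_rot: [0.999, 0.048, -0.0, 0.0]
force: [-2.3, -3.3, -1.0]
opening: 0.203
```

{"api": "carry_out", "payload": {
  "motion": [
    [255,0,0,0.001,0],
    [255,0,0,0.001,0],
    [255,0,0,0,0]
  ]
}}

```text
time: 13.9
eef_pos: [0.5447, 0.2091, 0.0875]
eef_rot: [0.999, 0.048, -0.0, 0.0]
force: [-3.0, -3.6, -0.8]
opening: 0.207
```

{"api": "carry_out", "payload": {
  "motion": [
    [255,0,0,0.001,0],
    [255,0,0,0.001,0],
    [255,0,0,0,0]
  ]
}}

```text
time: 14.2
eef_pos: [0.5447, 0.2091, 0.0855]
eef_rot: [0.999, 0.048, -0.0, -0.0]
force: [-1.3, -1.4, -1.2]
opening: 0.209
```

{"api": "carry_out", "payload": {
  "motion": [
    [255,0,0,0.001,0],
    [255,0,0,0.001,0],
    [255,0,0,0,0]
  ]
}}

```text
time: 14.5
eef_pos: [0.5447, 0.2091, 0.0835]
eef_rot: [0.999, 0.048, -0.0, -0.0]
force: [-2.3, -3.2, -1.5]
opening: 0.208
```

{"api": "carry_out", "payload": {
  "motion": [
    [255,0,0,0.001,0],
    [255,0,0,0.0005,0],
    [255,0,0,0,0]
  ]
}}

```text
time: 14.8
eef_pos: [0.5447, 0.2091, 0.082]
eef_rot: [0.999, 0.048, -0.0, -0.0]
force: [-2.1, -2.9, -1.1]
opening: 0.205
```

{"api": "carry_out", "payload": {
  "motion": [
    [255,0,0,0.001,0],
    [255,0,0,0.0005,0],
    [255,0,0,0,0]
  ]
}}

```text
time: 15.1
eef_pos: [0.5447, 0.2091, 0.0805]
eef_rot: [0.999, 0.048, 0.0, -0.0]
force: [-3.8, -2.3, -0.3]
opening: 0.208
```

{"api": "carry_out", "payload": {
  "motion": [
    [255,0,0,0.001,0],
    [255,0,0,0.001,0],
    [255,0,0,0,0]
  ]
}}

```text
time: 15.4
eef_pos: [0.5447, 0.2091, 0.0785]
eef_rot: [0.999, 0.048, -0.0, 0.0]
force: [-1.7, -3.2, -1.6]
opening: 0.209
```

{"api": "carry_out", "payload": {
  "motion": [
    [255,0,0,0.001,0],
    [255,0,0,0.001,0],
    [255,0,0,0,0]
  ]
}}

```text
time: 15.7
eef_pos: [0.5447, 0.2091, 0.0765]
eef_rot: [0.999, 0.048, -0.0, 0.0]
force: [-2.3, -2.9, -0.9]
opening: 0.204
```

Seating in 0.5 mm steps; I expect contact near TCP z = 0.074.

{"api": "carry_out", "payload": {
  "motion": [
    [255,0,0,0.0005,0],
    [255,0,0,0.0005,0],
    [255,0,0,0.0005,0],
    [255,0,0,0,0]
  ]
}}

```text
time: 16.1
eef_pos: [0.5447, 0.2091, 0.0751]
eef_rot: [0.999, 0.048, -0.0, 0.0]
force: [-1.6, -3.2, 0.9]
opening: 0.206
```

{"api": "carry_out", "payload": {
  "motion": [
    [255,0,0,0.0005,0],
    [255,0,0,0,0]
  ]
}}

```text
time: 16.3
eef_pos: [0.5447, 0.2091, 0.0746]
eef_rot: [0.999, 0.048, 0.0, 0.0]
force: [-2.8, -3.5, -0.8]
opening: 0.208
```

{"api": "carry_out", "payload": {
  "motion": [
    [255,0,0,0.0004,0],
    [255,0,0,0,0]
  ]
}}

```text
time: 16.5
eef_pos: [0.5447, 0.2091, 0.0742]
eef_rot: [0.999, 0.048, -0.0, 0.0]
force: [-2.1, -3.3, 0.1]
opening: 0.209
```

{"api": "carry_out", "payload": {
  "motion": [
    [255,0,0,0.0003,0],
    [255,0,0,0,0]
  ]
}}

```text
time: 16.7
eef_pos: [0.5447, 0.2091, 0.0741]
eef_rot: [0.999, 0.048, 0.0, 0.0]
force: [-3.2, -3.5, 2.7]
opening: 0.21
```

Force rises to +2.7 N as the height stalls, so the collar is down on the plate. I take a picture before letting go.

```bash
python3 - <<'E'
from look import *
look('w6')
im,d=bot.camera('scene');cv2.imwrite('pics/s6c.png',cv2.resize(im[180:320,370:490],None,fx=4,fy=4,interpolation=cv2.INTER_CUBIC))
E
```

```text
{'time': np.float64(16.7), 'eef_pos': array([0.5447, 0.2091, 0.0741]), 'force': array([-3.2223, -3.4683,  2.7439]), 'ft_torque': array([-0.8576,  0.6103,  0.0473]), 'opening': np.float64(0.2098)} yaw 5.4904488875482755
```

View pics/s6c.png

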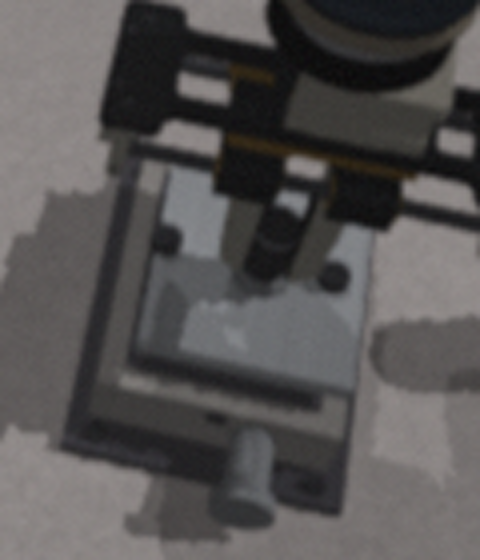

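View pics/w6.png

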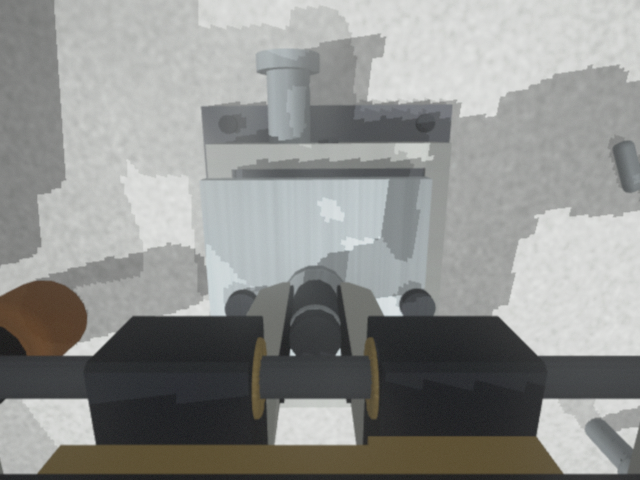

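The collar rests on the plate, at about (315,280) in the wrist view. I let go and retreat upward.

{"api": "carry_out", "payload": {
  "motion": [
    [165,0,0,0,0],
    [165,0,0,0,0],
    [165,0,0,0,0],
    [165,0,0,0,0],
    [165,0,0,0,0]
  ]
}}

```text
time: 17.3
eef_pos: [0.5448, 0.2092, 0.074]
eef_rot: [0.999, 0.048, 0.0, -0.0]
force: [0.9, 0.7, -0.4]
opening: 0.351
```

{"api": "carry_out", "payload": {
  "motion": [
    [165,0,0,-0.005,0],
    [165,0,0,-0.01,0],
    [165,0,0,-0.02,0],
    [165,0,0,-0.02,0],
    [165,0,0,-0.02,0],
    [165,0,0,-0.02,0],
    [165,-0.03,0,-0.01,0],
    [165,-0.03,0,0,0],
    [165,-0.02,0,0,0],
    [165,0,0,0,0],
    [165,0,0,0,0]
  ]
}}

```text
time: 18.4
eef_pos: [0.4659, 0.2017, 0.1798]
eef_rot: [0.999, 0.048, 0.001, -0.0]
force: [0.1, 0.6, 0.0]
opening: 0.349
```

```bash
python3 - <<'E'
from look import *
o,c,im,d=look('w7')
cv2.imwrite('pics/w7c.png',cv2.resize(im[60:260,200:440],None,fx=3,fy=3,interpolation=cv2.INTER_CUBIC))
im,d=bot.camera('scene');cv2.imwrite('pics/s7c.png',cv2.resize(im[180:320,370:490],None,fx=4,fy=4,interpolation=cv2.INTER_CUBIC))
E
```

```text
{'time': np.float64(18.4), 'eef_pos': array([0.4659, 0.2017, 0.1798]), 'force': array([0.1078, 0.6198, 0.033 ]), 'ft_torque': array([ 0.0281,  0.081 , -0.0423]), 'opening': np.float64(0.349)} yaw 5.500714755779836
```

View pics/w7c.png

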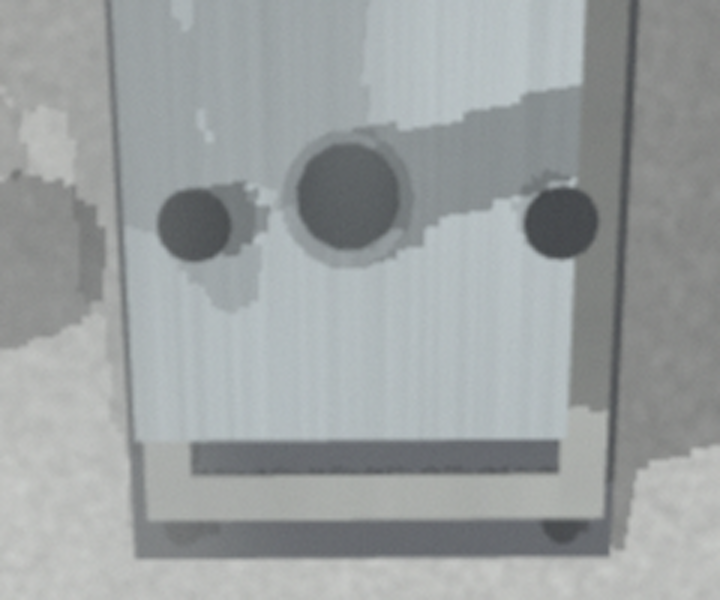

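View pics/s7c.png

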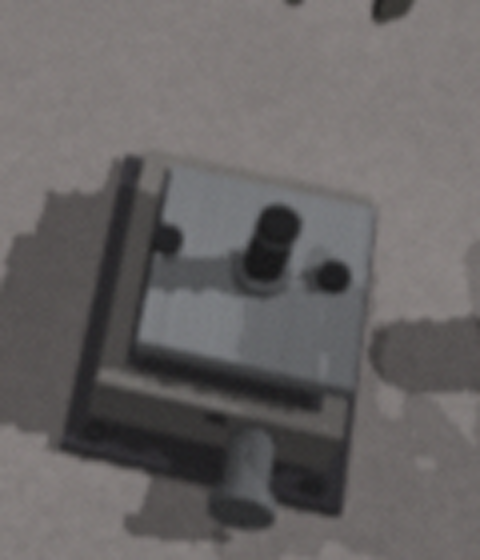

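The pin stands upright with its head at (348,196) in the wrist crop, concentric with the collar. One depth check of the heights before handing in.

```bash
python3 - <<'E'
from h import *
c=np.load('w7.npz');d=c['d'];K=c['mtx']
def pt(u,v):
    z=np.median(d[v-2:v+3,u-2:u+3]);return c['R'].T@(z*np.linalg.inv(K)@np.array([u,v,1.])-c['t'])
h=pt(316,125);p=pt(316,180);q=pt(290,110);print(h,p,q,'head above plate',h[2]-p[2],h[2]-q[2])
# head centre vs collar centre -> tilt
print(ray(c,200+348/3,60+196/3,.107),ray(c,200+348/3,60+199/3,.067))
from station import bot
bot.hand_in()
E
```

```text
[0.54387173 0.20940499 0.10728009] [0.50762797 0.20576312 0.06128826] [0.55295641 0.22798172 0.06125195] head above plate 0.04599182690949938 0.04602814179101335
[0.54369482 0.20938713 0.107     ] [0.54394803 0.20934936 0.067     ]
the job is handed in; nothing more can be done
```

The pin is down through the plate and flange with its collar flush on the plate. It is released, and the job is handed in at about 18.5 s; hand-in reports no verdict.

- **Finding the hole:** the wrist depth image showed part of the flange hole through the plate's hole. A circle fit put its centre about 6.6 mm from the plate hole's centre.
- **Insertion:** I set the tip in the plate hole and dragged the plate over until the tip was above the flange hole. Then I lowered it in steps of 1.5 mm or less until the collar met the plate. The largest force I read on the way was about 5 N; forces are only reported at the end of each call.
- **Height:** the head top is 46.0 mm above the plate, which is the value for a seated collar. It reads 107.3 mm above the bench, so the tip is at about 13 mm.
- **Tilt:** the head and collar centres agree within 0.3 mm, which is under 0.01 rad.
- **Gripper:** it is open, above and to the side, touching nothing, and force reads near zero.
- **Disagreement:** the fitted flange centre came out 8.5 mm from the inlet axis instead of 8 mm, and the wrist calibration looked about 1 mm off the tool. Both are within tolerance, and I corrected for the wrist offset.
- **Not checked:** I did not measure whether the bystanders moved. Nothing touched them on any path I planned.

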